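Clear the drinks off the packing table

TASK

Get the drinks away from the packing work: stand the blue drinking bottle and the steel cup upright on the floor of the wooden tray, side by side, setting them down rather than dropping them, and never tipping them over. Leave the pink bottle standing where it is.

Things in the scene. Friction and masses are not known exactly. Their poses are not given: they have to be found in the camera images.
- blue_bottle_mid (a point): Blue drinking bottle, 130 mm tall, standing upright: straight round body of 56 mm diameter from the foot up to 112 mm, then a black lid of 50 mm diameter, 18 mm high. About 0.3 kg. The point lies on its axis half-way up, 65 mm above its foot; z is its axis, pointing up. For a gripper from above, hold it on the straight body some 35 to 45 mm below the top of the lid.
- cup_mid (a point): Plain steel cup without a handle, open at the top, straight round sides of 62 mm outer diameter, 80 mm tall, 3 mm wall, 0.15 kg, standing upright on the table. The point lies on its axis half-way up, 40 mm above its foot; z is its axis, pointing up.
- tray_floor (a point): Wooden tray lying fixed on the table, 200 mm (its x) by 260 mm (its y) outside, walls 5 mm thick, floor 5 mm thick and flat, rim 10 mm above the floor. The point is the middle of the tray's floor, on its upper side (5 mm above the table); z points up. The tray is empty. Two spots 60 mm either side of the point along the tray's y leave room for both drinks.
- pink_bottle_mid (a point): Pink drinking bottle, to be left alone: the same make and size as the blue one, 130 mm tall, 56 mm diameter, standing upright. The point lies on its axis half-way up, 65 mm above its foot; z points up.

How it is judged:
At the end, for the whole second after the job is handed in: The blue bottle and the steel cup both stand inside the tray's rim, flat on its floor (height within 8 mm, within 10 degrees of upright), released and at rest; the pink bottle stands upright within 20 mm of where it was (x of blue_bottle_mid in the frame of tray_floor between -0.085 and 0.085 m and y of blue_bottle_mid in the frame of tray_floor between -0.115 and 0.115 m and z of blue_bottle_mid in the frame of tray_floor between 0.057 and 0.073 m and angle between each of blue_bottle_mid, cup_mid, pink_bottle_mid's own z axis and vertical below 0.17 rad and linear speed of each of blue_bottle, cup below 0.02 m/s and x of cup_mid in the frame of tray_floor between -0.085 and 0.085 m and y of cup_mid in the frame of tray_floor between -0.115 and 0.115 m and z of cup_mid in the frame of tray_floor between 0.032 and 0.048 m and distance of pink_bottle_mid from where it was at the start of the episode below 0.02 m); the robot touches nothing.
It fails at once if the blue bottle is tipped over by more than 35 degrees (angle between blue_bottle_mid's own z axis and vertical above 0.61 rad).
It fails at once if the blue bottle is dropped or flung (faster than 0.6 m/s while out of the fingers; a free fall of about 20 mm) (linear speed of blue_bottle above 0.6 m/s and contact force between the fingers and blue_bottle below 0.05 N).
It fails at once if the steel cup is tipped over by more than 35 degrees (angle between cup_mid's own z axis and vertical above 0.61 rad).
It fails at once if the steel cup is dropped or flung (faster than 0.6 m/s while out of the fingers; a free fall of about 20 mm) (linear speed of cup above 0.6 m/s and contact force between the fingers and cup below 0.05 N).
It fails at once if the pink bottle is moved by more than 20 mm (distance of pink_bottle_mid from where it was at the start of the episode above 0.02 m).
It also fails if it takes over 54 s, if anything falls off the work surface, if the arm or the gripper's body presses on something with over 40 N, if the wrist force passes 120 N, or if a joint passes its speed limit or range.

ROBOT

A 6-joint arm with a two-finger parallel gripper is mounted at the origin on the work surface. World frame = base frame: x ahead of the robot, y to its left, z up, the work surface at z = 0. Lengths are in m, angles in rad, forces in N, time in s.
With the tool pointing down it reaches from about 0.35 to 0.85 m from the base axis. Payload 8.1 kg.
Tool frame: the origin (TCP) lies midway between the tips of the shut fingers; the grasp point (between the pads) lies 19 mm behind it; y points along the fingers, x is the direction in which the jaws open and shut, and the axes are right-handed (so a half turn about y gives the same grasp; the last joint's range is limited). The gripper opens to 85 mm and grips with 20 to 120 N. Pads are 22 mm wide; open, the fingers measure 114 mm over their backs; the gripper's body (76 mm by 85 mm) begins 54 mm behind the grasp point. The pads swing forward as they close: fully open they stand 13 mm farther back than shut.
Start: joints at [-1.258, 0.13, 1.488, -0, 1.523, -0.085], TCP at [0.232, -0.553, 0.231] pointing down, gripper open.
Joint ranges: [-2.96, 2.96], [-0.89, 2.26], [0.02, 2.5], [-1.34, 4.48], [0, 2.73], [-2.66, 2.66]. Speed limits (rad/s): [2.39, 2.39, 2.79, 3.14, 3.14, 3.14].

INTERFACE

Orientations are given as a 3x3 rotation matrix whose columns are the frame's x, y, z axes.
In Python, from bench import * gives the robot as it stands.
- The arm moves only by the tool jog_arm, never from a script. Its argument "rows" is a list that holds one entry, the list of rows, each a list of 7 numbers: the turn, a rotation vector about the world's x, y, z in rad, then the shift along the world's x, y, z in mm, then the closure, from -1 (fully open) to 1 (shut), so that 0 is half open. A call has 1 to 12 rows; each row shifts and turns the commanded pose from where the row before left it; what a row does not reach is not made up. A row lasts 1/10 s, in which the tool goes at most 50 mm and 8.59 degrees, less where a joint would pass 70% of its speed; a pose out of reach is approached as far as the arm can. A call is refused whole if a number of a shift passes 50 or a number of a turn 0.15, either way. A call with a gripper value outside its range is refused whole. The fingers move at their own pace and stop on an object; "squeeze" is the grip in N (left out, the last holds). Time passes only in rows, so rows that do not move let the fingers close. It gives the time, the measured TCP pose, the force and the opening at its end, in the units of the state.
- observe(): the state, without advancing time (a new reading comes with each control period).
- capture(name): name is "scene" or "top" or "wrist"; returns (picture, depth): 480x640x3 uint8, red, green, blue; 480x640 float32, m along the optical axis (not along the pixel's ray), 0 where there is no reading.
- camera_info(name): a dict with "vertical_fov" (degrees; the focal length in pixels is half the picture's height over the tangent of half this angle, whatever the lens; pixels are square), "cx", "cy" (the principal point, pixels), "R" (3x3) and "t" (3): a world point X has camera coordinates R X + t; the wrist camera has in their place "hand_eye" (4x4, takes a point from camera to tool coordinates, whose origin is the TCP and whose axes are the tool frame's). Camera axes: x right, y down, z forward; pixel columns grow to the right and rows downward; lengths in m; the calibration is good to about 2 mm. A picture is of the moment at which its call begins: read the wrist's pose just before it. camera_info takes no time and is no camera call.
- close_job(): hands the job in, once; it reports no verdict.
Trained networks look in the newest picture that a camera, given by its name, has taken for a name from the list of things; names that differ only in an ending like _2 or _b are one class to them, and where a whole thing is asked for, a point or a joint stands for the part that bears it (a point fixed in the world has none). Each returns a list of dicts, best first, with "p" (0 to 1); they miss things now and then, are a little off and sometimes report something else, mostly with a low value. They report only what shows in the picture. A call takes as long as a camera call.
- outline_of(name, camera): "region" (480x640 bool, what is visible of it) and "location" ([column, row] in pixels, amid what is visible of it).
- landmark_of(name, camera): "location" ([column, row] in pixels: a listed point, or the origin of a listed thing).
The state is a dict: "time": time; "qpos": joint angles; "dq": joint speeds; "effort": joint torques, N m; "eef_pos": TCP position; "ee_rot": TCP orientation; "force": force on the tool from outside, world axes, zero at the start; "torque": the same for the moment, N m; "gripper_width": opening from 0.0 (shut) to 1.0 (fully open).
Only numpy, scipy, OpenCV 4.12 (cv2) and the standard library are available. Lean on these libraries where they do the work, as an engineer would, in place of code of your own. Each camera call takes 0.05 s, during which the arm holds its last target. There are 200 camera calls.

## Working session

There is one attempt and no reset: what is moved stays moved. The work goes in short steps, Python scripts to look and compute and a tool call to move; the robot and the scene stay as the last step left them, time stands still between calls to the robot, and variables do not carry over. Pictures are saved under pics/ and viewed, about 8 in all and at most 12, crops included, and the job is handed in when it is done.

Besides the shell and the picture viewer there is one more tool, called after ">>>" as name(argument=value, ...), one argument or row to a line, values as JSON. jog_arm: Moves the arm, as the interface text tells. Its arguments: {"type":"object","properties":{"rows":{"type":"array","items":{"type":"array","items":{"type":"array","items":{"type":"number"}}}},"squeeze":{"type":"number"}},"required":["rows"]}

```bash
mkdir -p pics; ls; cat > h.py <<'E'
from bench import *
import numpy as np, cv2
def K(n):
    c=camera_info(n); return 240/np.tan(np.radians(c["vertical_fov"])/2),c["cx"],c["cy"],c
def pts(n,depth,mask,s=None):
    f,cx,cy,c=K(n); v,u=np.nonzero(mask&(depth>0)); d=depth[v,u]
    P=np.c_[(u-cx)*d/f,(v-cy)*d/f,d]
    if "R" in c: return (P-np.array(c["t"]))@np.array(c["R"])
    T=np.array(c["hand_eye"]); P=P@T[:3,:3].T+T[:3,3]
    return P@np.array(s["ee_rot"]).T+np.array(s["eef_pos"])
E
python3 - <<'E'
from h import *
s=observe();print(s["time"],s["eef_pos"],s["ee_rot"],s["gripper_width"])
ims=[]
for n in("scene","top"):
    im,d=capture(n); ims.append(cv2.resize(im,(400,300)) if 0 else im)
    cv2.imwrite(f"pics/{n}0.png",im[:,:,::-1])
    for o in("blue_bottle_mid","cup_mid","pink_bottle_mid","tray_floor"):
        for r in outline_of(o,n)[:2]:
            P=pts(n,d,r["region"]); 
            if len(P): print(n,o,round(r["p"],2),np.round(r["location"]),len(P),np.round(np.percentile(P,[1,50,99],axis=0),3).tolist())
        print([ (round(r["p"],2),np.round(r["location"])) for r in landmark_of(o,n)[:2]])
print(camera_info("top"))
E
```

```text
pics
0.0 [ 0.23227036 -0.5526217   0.23024734] [[ 3.87358006e-01 -5.71574145e-04  9.21929199e-01]
 [-9.21927537e-01  1.75767139e-03  3.87358397e-01]
 [-1.84185262e-03 -9.99998292e-01  1.53898142e-04]] 1.0023278366510597
scene blue_bottle_mid 0.69 [390. 246.] 1658 [[0.601, 0.117, 0.001], [0.638, 0.134, 0.099], [0.651, 0.169, 0.132]]
[(0.93, array([388., 247.]))]
scene cup_mid 0.58 [310. 214.] 1318 [[0.445, 0.015, 0.002], [0.485, 0.045, 0.049], [0.506, 0.074, 0.081]]
[(0.8, array([310., 214.]))]
scene pink_bottle_mid 0.75 [412. 157.] 1462 [[0.435, 0.261, 0.004], [0.471, 0.277, 0.092], [0.483, 0.31, 0.132]]
[]
scene tray_floor 0.61 [186. 328.] 14793 [[0.481, -0.372, 0.001], [0.586, -0.251, 0.005], [0.682, -0.117, 0.016]]
[(0.67, array([187., 324.]))]
top blue_bottle_mid 0.76 [236. 189.] 1925 [[0.595, 0.117, -0.001], [0.611, 0.14, 0.122], [0.657, 0.171, 0.132]]
[(0.73, array([298., 292.])), (0.71, array([232., 187.]))]
top cup_mid 0.95 [301. 289.] 1577 [[0.444, 0.018, -0.001], [0.48, 0.047, 0.005], [0.504, 0.076, 0.081]]
[(0.82, array([298., 290.]))]
top pink_bottle_mid 0.73 [135. 303.] 2155 [[0.427, 0.262, 0.006], [0.452, 0.276, 0.126], [0.48, 0.311, 0.132]]
[(0.89, array([138., 301.]))]
top tray_floor 0.59 [485. 223.] 20177 [[0.481, -0.371, 0.001], [0.578, -0.245, 0.005], [0.679, -0.114, 0.016]]
[(0.59, array([482., 224.]))]
{'vertical_fov': 47.66682082035572, 'cx': 313.1539680120953, 'cy': 233.0294975698608, 'R': array([[-0.02669424, -0.99962597,  0.00594464],
       [-0.97969107,  0.02497876, -0.19895094],
       [ 0.19872803, -0.01113475, -0.97999142]]), 't': array([0.04456669, 0.55477539, 0.760416  ])}
```

View pictures.

```bash
python3 - <<'E'
from h import *
from scipy.optimize import least_squares
# offline: fit circles on bodies from fresh pictures of both cams
for o,r0,zl,zh in(("blue_bottle_mid",.028,.01,.105),("cup_mid",.031,.01,.075),("pink_bottle_mid",.028,.01,.105)):
    for n in("scene","top"):
        im,d=capture(n); r=outline_of(o,n)
        if not r: print(n,o,"none");continue
        m=cv2.erode(r[0]["region"].astype(np.uint8),np.ones((3,3)))>0
        P=pts(n,d,m); Q=P[(P[:,2]>zl)&(P[:,2]<zh)]
        if o=="cup_mid": Q=P[P[:,2]>.074]; 
        c=least_squares(lambda c:np.hypot(*(Q[:,:2]-c).T)-(r0-.0015*(o=="cup_mid")),P[:,:2].mean(0),loss="soft_l1",f_scale=.002).x
        T=P[P[:,2]>.125]
        print(n,o,np.round(c,4),len(Q),"lid mean",np.round((T.min(0)+T.max(0))/2,4) if len(T) else "")
for n in("scene","top"):
    im,d=capture(n); r=outline_of("tray_floor",n)[0]["region"]; P=pts(n,d,r)
    h=P[(P[:,2]>-.002)&(P[:,2]<.025)][:,:2].astype(np.float32)
    print(n,"tray",cv2.minAreaRect(h))
    R=P[P[:,2]>.011][:,:2].astype(np.float32); print(cv2.minAreaRect(R))
E
```

```text
scene blue_bottle_mid [0.6223 0.1449] 744 lid mean [0.6259 0.1419 0.1295]
top blue_bottle_mid [0.6237 0.1451] 540 lid mean [0.6226 0.1439 0.1297]
scene cup_mid [0.4751 0.0452] 118 lid mean 
top cup_mid [0.4744 0.046 ] 152 lid mean 
scene pink_bottle_mid [0.4535 0.2899] 752 lid mean [0.4574 0.2866 0.1294]
top pink_bottle_mid [0.4547 0.2901] 648 lid mean [0.4541 0.2884 0.1293]
scene tray ((0.5794869661331177, -0.24294501543045044), (0.20454755425453186, 0.26200851798057556), 2.122917413711548)
((0.5799461007118225, -0.2438727766275406), (0.20361442863941193, 0.26015278697013855), 2.031970739364624)
top tray ((0.5825945138931274, -0.2470249980688095), (0.20928043127059937, 0.27073317766189575), 2.0711193084716797)
((0.5806514024734497, -0.24358023703098297), (0.20117464661598206, 0.26178163290023804), 2.148801803588867)
```

View pics/top0.png

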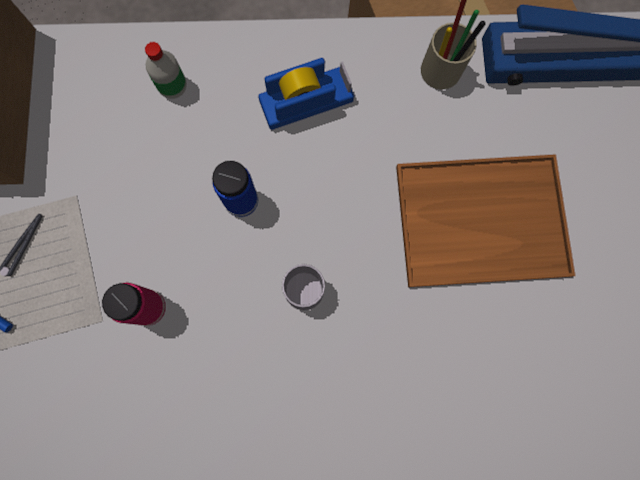

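View pics/scene0.png

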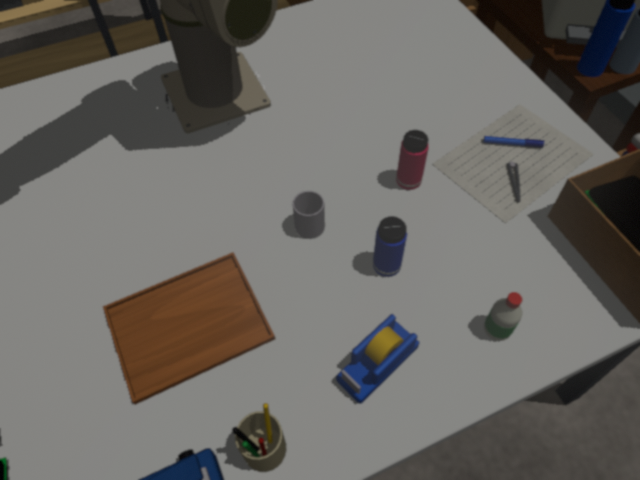

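>>> jog_arm(
  rows=[
    [[0,0,0,16,29,0,-1],[0,0,0,16,29,0,-1],[0,0,0,16,29,0,-1],[0,0,0,16,29,0,-1],[0,0,0,16,29,0,-1],[0,0,0,16,29,0,-1],[0,0,0,16,29,0,-1],[0,0,0,16,29,0,-1],[0,0,0,16,29,0,-1],[0,0,0,16,29,0,-1],[0,0,0,16,29,0,-1],[0,0,0,16,29,0,-1]],
  ],
  squeeze=40,
)

```text
time: 2.9
eef_pos: [0.425, -0.2039, 0.2315]
ee_rot: [[0.387, 0.001, 0.922], [-0.922, -0.0, 0.387], [0.0, -1.0, 0.0]]
force: [0.2, 0.7, -0.2]
gripper_width: 1.003
```

>>> jog_arm(
  rows=[
    [[0,0,0,16,29,0,-1],[0,0,0,16,29,0,-1],[0,0,0,16,29,0,-1],[0,0,0,16,29,0,-1],[0,0,0,16,29,0,-1],[0,0,0,16,29,0,-1],[0,0,0,16,29,0,-1],[0,0,0,16,29,0,-1],[0,0,0,16,29,0,-1],[0,0,0,16,29,0,-1],[0,0,0,16,20,0,-1],[0,0,0,0,0,0,-1]],
  ],
)

```text
time: 4.1
eef_pos: [0.6014, 0.1075, 0.2308]
ee_rot: [[0.39, 0.0, 0.921], [-0.921, 0.001, 0.39], [-0.001, -1.0, 0.0]]
force: [-0.5, -0.4, -0.5]
gripper_width: 1.003
```

```bash
cat >> h.py <<'E'
from scipy.optimize import least_squares
def circ(n,o,r,zl,zh,pic=None):
    s=observe(); im,d=capture(n)
    if pic: cv2.imwrite("pics/"+pic,im[:,:,::-1])
    g=outline_of(o,n)
    if not g: print(n,o,"none"); return
    m=cv2.erode(g[0]["region"].astype(np.uint8),np.ones((3,3)))>0
    P=pts(n,d,m,s); Q=P[(P[:,2]>zl)&(P[:,2]<zh)]
    print(n,o,round(g[0]["p"],2),len(Q),"z",np.round(np.percentile(P[:,2],[1,50,99]),3),"tcp",np.round(s["eef_pos"],4))
    if len(Q)>20: print("  fit",np.round(least_squares(lambda c:np.hypot(*(Q[:,:2]-c).T)-r,Q[:,:2].mean(0),loss="soft_l1",f_scale=.002).x,4),"bbox mid",np.round((Q.min(0)+Q.max(0))/2,4),"size",np.round(np.ptp(Q,axis=0),3))
E
python3 - <<'E'
from h import *
circ("wrist","blue_bottle_mid",.028,.02,.105,"w1.png")
circ("wrist","blue_bottle_mid",.025,.124,.14)
E
```

```text
wrist blue_bottle_mid 0.91 123 z [0.066 0.131 0.133] tcp [0.6014 0.1075 0.2308]
  fit [0.6219 0.1458] bbox mid [0.6415 0.1378 0.0624] size [0.017 0.035 0.084]
wrist blue_bottle_mid 0.84 3738 z [0.073 0.131 0.133] tcp [0.6003 0.1051 0.2309]
  fit [0.6125 0.1427] bbox mid [0.6229 0.1452 0.1293] size [0.048 0.048 0.01 ]
```

View pics/w1.png

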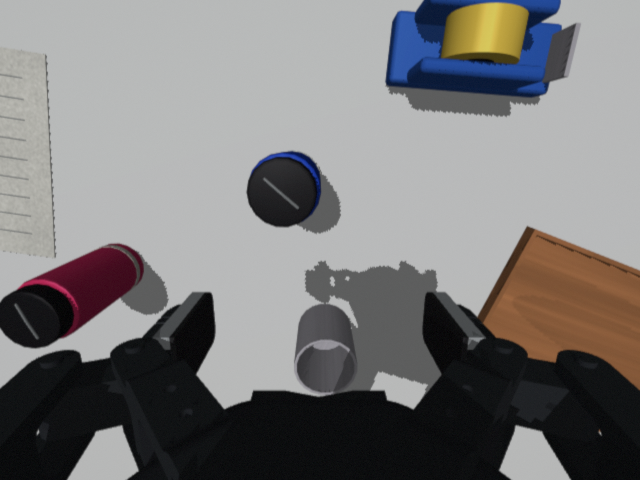

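The wrist view shows the blue bottle's lid at (283,190) with clear space around it. The fits agree on (0.623, 0.145).

>>> jog_arm(
  rows=[
    [[0,0,0,11,20,0,-1],[0,0,0,12,20,0,-1],[0,0,0,0,0,0,-1],[0,0,0,0,0,-18,-1],[0,0,0,0,0,-18,-1],[0,0,0,0,0,-18,-1],[0,0,0,0,0,-18,-1],[0,0,0,0,0,-18,-1],[0,0,0,0,0,-18,-1],[0,0,0,0,0,-18,-1],[0,0,0,0,0,-18,-1],[0,0,0,0,0,-18,-1]],
  ],
)

```text
time: 5.5
eef_pos: [0.6231, 0.1433, 0.0689]
ee_rot: [[0.386, 0.0, 0.922], [-0.922, -0.0, 0.386], [0.0, -1.0, -0.0]]
force: [0.2, -0.2, 0.4]
gripper_width: 0.998
```

>>> jog_arm(
  rows=[
    [[0,0,0,0,0,0,-0.7],[0,0,0,0,0,0,-0.5],[0,0,0,0,0,0,-0.3],[0,0,0,0,0,0,0],[0,0,0,0,0,0,1],[0,0,0,0,0,0,1],[0,0,0,0,0,0,1],[0,0,0,0,0,0,1],[0,0,0,0,0,0,1],[0,0,0,0,0,0,1]],
  ],
  squeeze=40,
)

```text
time: 6.5
eef_pos: [0.6245, 0.1447, 0.0709]
ee_rot: [[0.387, 0.002, 0.922], [-0.922, -0.0, 0.387], [0.001, -1.0, 0.002]]
force: [-0.9, -2.0, 6.3]
gripper_width: 0.646
```

>>> jog_arm(
  rows=[
    [[0,0,0,0,0,5,1],[0,0,0,0,0,10,1],[0,0,0,0,0,15,1],[0,0,0,0,0,20,1],[0,0,0,0,0,20,1],[0,0,0,0,0,20,1],[0,0,0,0,0,20,1],[0,0,0,0,0,15,1],[0,0,0,0,0,10,1],[0,0,0,0,0,5,1],[0,0,0,0,0,0,1],[0,0,0,0,0,0,1]],
  ],
)

```text
time: 7.7
eef_pos: [0.623, 0.1448, 0.2082]
ee_rot: [[0.387, -0.002, 0.922], [-0.922, -0.0, 0.387], [-0.0, -1.0, -0.001]]
force: [-0.2, 0.0, -2.6]
gripper_width: 0.649
```

```bash
python3 - <<'E'
from h import *
circ("scene","blue_bottle_mid",.028,.15,.24,"s2.png")
circ("top","blue_bottle_mid",.028,.15,.24)
s=observe();print(s["force"],s["gripper_width"])
E
```

```text
scene blue_bottle_mid 0.62 778 z [0.144 0.203 0.268] tcp [0.623  0.1448 0.2082]
  fit [0.6217 0.1447] bbox mid [0.6327 0.1383 0.1949] size [0.038 0.045 0.09 ]
top blue_bottle_mid 0.95 323 z [0.154 0.248 0.269] tcp [0.6228 0.1448 0.2079]
  fit [0.6231 0.1449] bbox mid [0.6007 0.1534 0.1953] size [0.013 0.031 0.089]
[-0.09453611 -0.12059211 -1.78231044] 0.6408147246100978
```

View pics/s2.png

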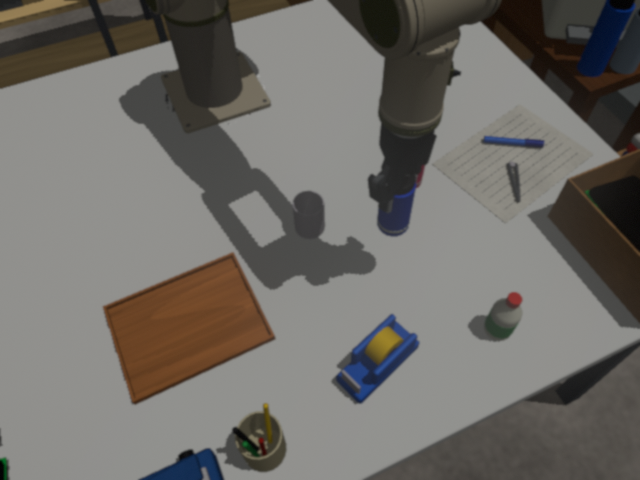

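>>> jog_arm(
  rows=[
    [[0,0,0,-1,-10,0,1],[0,0,0,-2,-20,0,1],[0,0,0,-3,-30,0,1],[0,0,0,-3,-30,0,1],[0,0,0,-3,-30,0,1],[0,0,0,-3,-30,0,1],[0,0,0,-3,-30,0,1],[0,0,0,-3,-30,0,1],[0,0,0,-3,-30,0,1],[0,0,0,-3,-30,0,1],[0,0,0,-3,-30,0,1],[0,0,0,-3,-30,0,1]],
  ],
)

```text
time: 9.1
eef_pos: [0.5897, -0.187, 0.2092]
ee_rot: [[0.387, -0.0, 0.922], [-0.922, -0.0, 0.387], [0.0, -1.0, -0.0]]
force: [-0.2, 0.6, -2.5]
gripper_width: 0.65
```

>>> jog_arm(
  rows=[
    [[0,0,0,-3,-30,0,1],[0,0,0,-2,-28,0,1],[0,0,0,-2,-25,0,1],[0,0,0,-1,-20,0,1],[0,0,0,0,-10,0,1],[0,0,0,0,-5,0,1],[0,0,0,0,0,0,1],[0,0,0,0,0,0,1],[0,0,0,0,0,-10,1],[0,0,0,0,0,-20,1],[0,0,0,0,0,-20,1],[0,0,0,0,0,-20,1]],
  ],
)

```text
time: 10.3
eef_pos: [0.5825, -0.3021, 0.1379]
ee_rot: [[0.388, -0.0, 0.921], [-0.921, 0.0, 0.388], [-0.0, -1.0, -0.0]]
force: [0.5, -0.5, -1.9]
gripper_width: 0.65
```

>>> jog_arm(
  rows=[
    [[0,0,0,0,0,-15,1],[0,0,0,0,0,-12,1],[0,0,0,0,0,-10,1],[0,0,0,0,0,-8,1],[0,0,0,0,0,-5,1],[0,0,0,0,0,0,1],[0,0,0,0,0,0,1]],
  ],
)

```text
time: 11.0
eef_pos: [0.5828, -0.3034, 0.0898]
ee_rot: [[0.387, 0.001, 0.922], [-0.922, -0.0, 0.387], [0.001, -1.0, 0.0]]
force: [0.8, 0.5, -2.0]
gripper_width: 0.649
```

```bash
python3 - <<'E'
from h import *
circ("scene","blue_bottle_mid",.028,.03,.11)
circ("top","blue_bottle_mid",.028,.03,.11)
s=observe();print(s["force"],s["gripper_width"])
E
```

```text
scene blue_bottle_mid 0.79 711 z [0.029 0.108 0.15 ] tcp [ 0.5828 -0.3034  0.0898]
  fit [ 0.5819 -0.3037] bbox mid [ 0.5993 -0.3002  0.0702] size [0.025 0.048 0.08 ]
top blue_bottle_mid 0.83 496 z [0.027 0.07  0.15 ] tcp [ 0.5829 -0.3035  0.0902]
  fit [ 0.5837 -0.3035] bbox mid [ 0.5766 -0.29    0.0699] size [0.043 0.032 0.079]
[ 0.79478355  0.56186097 -2.54086327] 0.6485662911020371
```

>>> jog_arm(
  rows=[
    [[0,0,0,0,0,-5,1],[0,0,0,0,0,-4,1],[0,0,0,0,0,-3,1],[0,0,0,0,0,-1,1],[0,0,0,0,0,-1,1],[0,0,0,0,0,0,1],[0,0,0,0,0,0,1]],
  ],
)

```text
time: 11.9
eef_pos: [0.5825, -0.3029, 0.076]
ee_rot: [[0.388, -0.0, 0.922], [-0.922, 0.0, 0.388], [-0.0, -1.0, 0.0]]
force: [-4.5, 2.6, 4.5]
gripper_width: 0.644
```

>>> jog_arm(
  rows=[
    [[0,0,0,0,0,-1,1],[0,0,0,0,0,0,1],[0,0,0,0,0,0,1]],
  ],
)

```text
time: 12.2
eef_pos: [0.5826, -0.3029, 0.076]
ee_rot: [[0.388, 0.0, 0.922], [-0.922, 0.0, 0.388], [-0.0, -1.0, 0.0]]
force: [-6.4, 5.0, 11.4]
gripper_width: 0.646
```

Contact. Releasing gently, then rising.

>>> jog_arm(
  rows=[
    [[0,0,0,0,0,0,-0.3],[0,0,0,0,0,0,-0.4],[0,0,0,0,0,0,-0.6],[0,0,0,0,0,0,-0.8],[0,0,0,0,0,0,-1],[0,0,0,0,0,0,-1],[0,0,0,0,0,0,-1],[0,0,0,0,0,0,-1]],
  ],
)

```text
time: 13.0
eef_pos: [0.5825, -0.3031, 0.0742]
ee_rot: [[0.387, -0.0, 0.922], [-0.922, 0.0, 0.387], [-0.0, -1.0, -0.0]]
force: [-0.2, -0.0, -0.5]
gripper_width: 0.998
```

>>> jog_arm(
  rows=[
    [[0,0,0,0,0,5,-1],[0,0,0,0,0,15,-1],[0,0,0,0,0,20,-1],[0,0,0,0,0,20,-1],[0,0,0,0,0,20,-1],[0,0,0,0,0,20,-1],[0,0,0,0,0,20,-1],[0,0,0,0,0,20,-1],[0,0,0,0,0,15,-1],[0,0,0,0,0,0,-1]],
  ],
)

```text
time: 14.0
eef_pos: [0.5839, -0.304, 0.2336]
ee_rot: [[0.387, 0.005, 0.922], [-0.922, -0.003, 0.387], [0.005, -1.0, 0.004]]
force: [-0.0, -0.4, 0.3]
gripper_width: 1.0
```

```bash
python3 - <<'E'
from h import *
circ("scene","blue_bottle_mid",.028,.03,.11)
circ("top","blue_bottle_mid",.028,.03,.11)
circ("scene","cup_mid",.0295,.074,.09)
circ("top","cup_mid",.0295,.074,.09)
s=observe();print(s["time"],s["force"],s["gripper_width"],s["qpos"],s["eef_pos"])
E
```

```text
scene blue_bottle_mid 0.65 763 z [0.015 0.11  0.137] tcp [ 0.5839 -0.304   0.2336]
  fit [ 0.5818 -0.3026] bbox mid [ 0.5983 -0.3003  0.07  ] size [0.027 0.052 0.08 ]
top blue_bottle_mid none
scene cup_mid 0.62 150 z [0.007 0.049 0.081] tcp [ 0.5819 -0.3028  0.2278]
  fit [0.4756 0.0457] bbox mid [0.4762 0.0452 0.0782] size [0.06  0.06  0.008]
top cup_mid 0.56 181 z [0.    0.005 0.081] tcp [ 0.5818 -0.3027  0.2276]
  fit [0.4743 0.0462] bbox mid [0.4737 0.0468 0.0786] size [0.059 0.057 0.009]
14.4 [ 0.03394967 -0.04485282 -0.05201073] 1.0005755008486452 [-5.57944363e-01  2.84709706e-01  1.31844299e+00 -1.79464564e-05
  1.54032655e+00  6.15034249e-01] [ 0.5820081  -0.30288012  0.22807123]
```

>>> jog_arm(
  rows=[
    [[0,0,0,-4,14,0,-1],[0,0,0,-9,30,0,-1],[0,0,0,-9,30,0,-1],[0,0,0,-9,30,0,-1],[0,0,0,-9,30,0,-1],[0,0,0,-9,30,0,-1],[0,0,0,-9,30,0,-1],[0,0,0,-9,30,0,-1],[0,0,0,-9,30,0,-1],[0,0,0,-9,30,0,-1],[0,0,0,-9,30,0,-1],[0,0,0,-9,20,0,-1]],
  ],
)

```text
time: 15.6
eef_pos: [0.4787, 0.0326, 0.229]
ee_rot: [[0.388, -0.0, 0.922], [-0.922, 0.0, 0.388], [-0.001, -1.0, -0.0]]
force: [0.2, 1.1, -0.1]
gripper_width: 0.995
```

>>> jog_arm(
  rows=[
    [[0,0,0,-4,15,0,-1],[0,0,0,0,0,0,-1],[0,0,0,0,0,-20,-1],[0,0,0,0,0,-20,-1],[0,0,0,0,0,-20,-1],[0,0,0,0,0,-20,-1],[0,0,0,0,0,-20,-1],[0,0,0,0,0,0,-1]],
  ],
)

```text
time: 16.4
eef_pos: [0.4733, 0.0452, 0.126]
ee_rot: [[0.387, -0.006, 0.922], [-0.922, -0.0, 0.387], [-0.002, -1.0, -0.005]]
force: [-0.4, 0.7, -0.2]
gripper_width: 0.998
```

```bash
python3 - <<'E'
from h import *
circ("wrist","cup_mid",.0295,.076,.09,"w3.png")
circ("top","cup_mid",.0295,.076,.09)
E
```

```text
wrist cup_mid 0.62 1809 z [0.004 0.043 0.082] tcp [0.4733 0.0452 0.126 ]
  fit [0.4743 0.0475] bbox mid [0.474  0.0472 0.0794] size [0.061 0.06  0.007]
top cup_mid 0.51 64 z [0.001 0.076 0.081] tcp [0.4753 0.0453 0.1293]
  fit [0.4748 0.0463] bbox mid [0.4488 0.0453 0.0789] size [0.009 0.041 0.006]
```

View pics/w3.png

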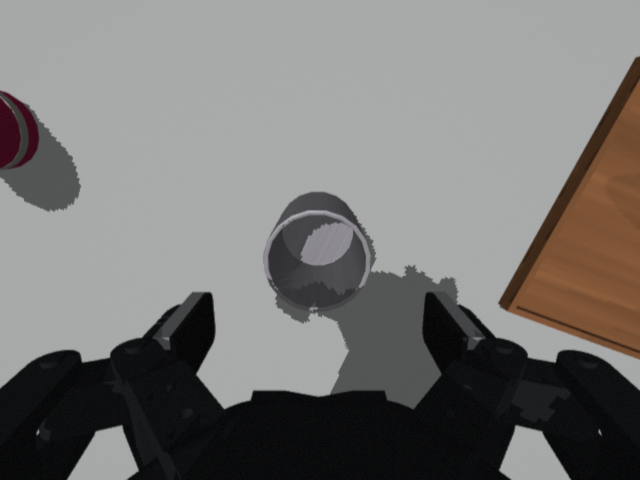

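The cup's rim is centred at (318,260), midway between the fingers. Descending and gripping.

>>> jog_arm(
  rows=[
    [[0,0,0,0,1,-18,-1],[0,0,0,0,0,-18,-1],[0,0,0,0,0,-18,-1],[0,0,0,0,0,-18,-1],[0,0,0,0,0,-16,-1],[0,0,0,0,0,-10,-1],[0,0,0,0,0,0,-1],[0,0,0,0,0,0,-1]],
  ],
)

```text
time: 17.4
eef_pos: [0.4762, 0.0468, 0.0322]
ee_rot: [[0.387, 0.001, 0.922], [-0.922, -0.0, 0.387], [0.0, -1.0, 0.001]]
force: [-0.1, -0.4, 0.9]
gripper_width: 0.999
```

>>> jog_arm(
  rows=[
    [[0,0,0,0,0,0,-0.7],[0,0,0,0,0,0,-0.5],[0,0,0,0,0,0,-0.4],[0,0,0,0,0,0,-0.2],[0,0,0,0,0,0,1],[0,0,0,0,0,0,1],[0,0,0,0,0,0,1],[0,0,0,0,0,0,1],[0,0,0,0,0,0,1]],
  ],
  squeeze=35,
)

```text
time: 18.3
eef_pos: [0.4765, 0.0469, 0.0326]
ee_rot: [[0.387, 0.002, 0.922], [-0.922, 0.0, 0.387], [0.001, -1.0, 0.002]]
force: [-1.0, -0.2, 5.5]
gripper_width: 0.72
```

>>> jog_arm(
  rows=[
    [[0,0,0,0,0,5,1],[0,0,0,0,0,10,1],[0,0,0,0,0,15,1],[0,0,0,0,0,20,1],[0,0,0,0,0,20,1],[0,0,0,0,0,15,1],[0,0,0,0,0,10,1],[0,0,0,0,0,5,1],[0,0,0,0,0,0,1],[0,0,0,0,0,0,1]],
  ],
)

```text
time: 19.3
eef_pos: [0.475, 0.0469, 0.1306]
ee_rot: [[0.387, -0.001, 0.922], [-0.922, 0.0, 0.387], [-0.0, -1.0, -0.001]]
force: [0.2, 0.8, -2.2]
gripper_width: 0.727
```

```bash
python3 - <<'E'
from h import *
circ("scene","cup_mid",.031,.12,.165)
circ("top","cup_mid",.0295,.174,.2,"t4.png")
s=observe();print(s["time"],s["force"],s["gripper_width"],s["eef_pos"])
E
```

```text
scene cup_mid none
top cup_mid none
19.5 [ 0.27663319 -0.11524044 -2.12711674] 0.7224827318931694 [0.47488338 0.04686188 0.13042141]
```

View pics/t4.png

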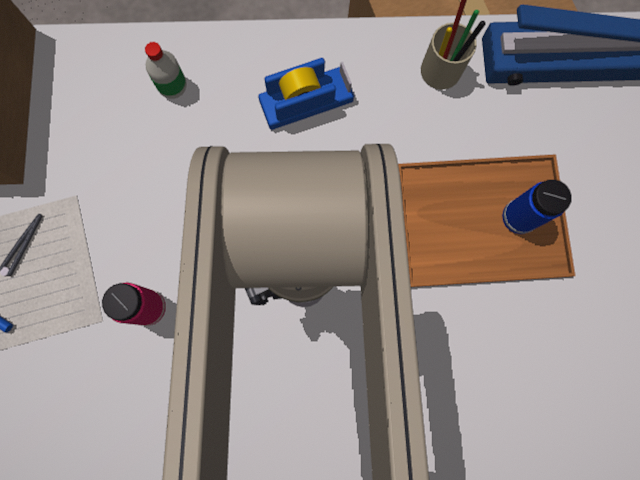

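Bottle stands in the tray (foot about (520,222)). Cup is held; now to the tray.

>>> jog_arm(
  rows=[
    [[0,0,0,4,-10,0,1],[0,0,0,9,-20,0,1],[0,0,0,12,-26,0,1],[0,0,0,12,-26,0,1],[0,0,0,12,-26,0,1],[0,0,0,12,-26,0,1],[0,0,0,12,-26,0,1],[0,0,0,12,-26,0,1],[0,0,0,9,-20,0,1],[0,0,0,6,-14,0,1],[0,0,0,3,-10,0,1],[0,0,0,0,0,0,1]],
  ],
)

```text
time: 20.7
eef_pos: [0.5784, -0.1843, 0.131]
ee_rot: [[0.386, -0.0, 0.922], [-0.922, -0.0, 0.386], [-0.0, -1.0, -0.0]]
force: [-0.5, -0.3, -0.0]
gripper_width: 0.723
```

>>> jog_arm(
  rows=[
    [[0,0,0,0,0,-10,1],[0,0,0,0,0,-18,1],[0,0,0,0,0,-18,1],[0,0,0,0,0,-14,1],[0,0,0,0,0,-10,1],[0,0,0,0,0,-6,1],[0,0,0,0,0,-4,1],[0,0,0,0,0,0,1],[0,0,0,0,0,0,1]],
  ],
)

```text
time: 21.6
eef_pos: [0.5789, -0.1834, 0.052]
ee_rot: [[0.387, 0.001, 0.922], [-0.922, -0.0, 0.387], [0.001, -1.0, 0.001]]
force: [0.3, -0.3, -2.2]
gripper_width: 0.723
```

```bash
python3 - <<'E'
from h import *
circ("scene","cup_mid",.031,.02,.08,"s5.png")
s=observe();print(s["time"],s["force"],s["gripper_width"],s["eef_pos"])
E
```

```text
scene cup_mid 0.9 712 z [0.021 0.056 0.1  ] tcp [ 0.5789 -0.1834  0.052 ]
  fit [ 0.5784 -0.1865] bbox mid [ 0.5783 -0.183   0.05  ] size [0.062 0.052 0.06 ]
21.7 [-0.26482523 -0.1022886  -1.8570987 ] 0.7200247135816782 [ 0.5790143  -0.18344894  0.05211671]
```

View pics/s5.png

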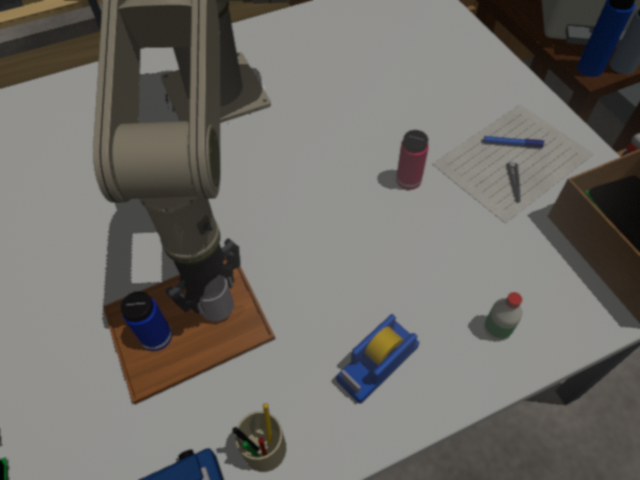

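>>> jog_arm(
  rows=[
    [[0,0,0,0,0,-5,1],[0,0,0,0,0,-4,1],[0,0,0,0,0,-2,1],[0,0,0,0,0,-1,1],[0,0,0,0,0,-1,1],[0,0,0,0,0,0,1],[0,0,0,0,0,0,1]],
  ],
)

```text
time: 22.4
eef_pos: [0.5786, -0.1832, 0.0384]
ee_rot: [[0.387, 0.0, 0.922], [-0.922, -0.0, 0.387], [0.0, -1.0, 0.0]]
force: [-0.2, 0.8, -0.9]
gripper_width: 0.719
```

>>> jog_arm(
  rows=[
    [[0,0,0,0,0,-1,1],[0,0,0,0,0,-1,1],[0,0,0,0,0,0,1],[0,0,0,0,0,0,1]],
  ],
)

```text
time: 22.8
eef_pos: [0.5787, -0.1833, 0.0376]
ee_rot: [[0.387, 0.0, 0.922], [-0.922, -0.0, 0.387], [0.0, -1.0, 0.0]]
force: [-4.6, 2.0, 8.8]
gripper_width: 0.722
```

Contact; release and rise.

>>> jog_arm(
  rows=[
    [[0,0,0,0,0,0,-0.45],[0,0,0,0,0,0,-0.55],[0,0,0,0,0,0,-0.7],[0,0,0,0,0,0,-0.85],[0,0,0,0,0,0,-1],[0,0,0,0,0,0,-1],[0,0,0,0,0,0,-1],[0,0,0,0,0,0,-1]],
  ],
)

```text
time: 23.6
eef_pos: [0.5785, -0.1831, 0.0363]
ee_rot: [[0.387, -0.0, 0.922], [-0.922, -0.0, 0.387], [0.0, -1.0, -0.0]]
force: [0.1, -1.0, -0.3]
gripper_width: 1.0
```

>>> jog_arm(
  rows=[
    [[0,0,0,0,0,5,-1],[0,0,0,0,0,15,-1],[0,0,0,0,0,20,-1],[0,0,0,0,0,20,-1],[0,0,0,0,0,25,-1],[0,0,0,0,0,25,-1],[0,0,0,0,0,25,-1],[0,0,0,0,0,25,-1],[0,0,0,0,0,25,-1],[0,0,0,0,0,0,-1]],
  ],
)

```text
time: 24.6
eef_pos: [0.5808, -0.1841, 0.2279]
ee_rot: [[0.387, 0.008, 0.922], [-0.922, -0.003, 0.387], [0.006, -1.0, 0.006]]
force: [0.4, -1.3, 1.0]
gripper_width: 0.998
```

>>> jog_arm(
  rows=[
    [[0,0,0,-15,15,0,-1],[0,0,0,-15,25,0,-1],[0,0,0,-15,25,0,-1],[0,0,0,-15,25,0,-1],[0,0,0,-15,25,0,-1],[0,0,0,-15,25,0,-1],[0,0,0,-10,15,0,-1],[0,0,0,0,0,0,-1],[0,0,0,0,0,0,-1]],
  ],
)

```text
time: 25.5
eef_pos: [0.4786, -0.0282, 0.2217]
ee_rot: [[0.388, 0.001, 0.922], [-0.922, -0.0, 0.388], [0.001, -1.0, 0.001]]
force: [0.1, -0.5, 0.1]
gripper_width: 0.998
```

```bash
python3 - <<'E'
from h import *
a=np.radians(2.1);R=np.array([[np.cos(a),-np.sin(a)],[np.sin(a),np.cos(a)]])
circ("scene","blue_bottle_mid",.028,.03,.11,"s6.png");circ("top","blue_bottle_mid",.028,.03,.11,"t6.png")
circ("scene","cup_mid",.0295,.079,.095);circ("top","cup_mid",.0295,.079,.095)
circ("scene","pink_bottle_mid",.028,.01,.105);circ("top","pink_bottle_mid",.028,.01,.105)
s=observe();print(s["time"],s["force"],s["gripper_width"],s["eef_pos"])
cv2.imwrite("pics/b6.png",np.hstack([cv2.imread("pics/s6.png")[150:450,50:450],cv2.imread("pics/t6.png")[100:400,240:640]]))
E
```

```text
scene blue_bottle_mid 0.57 728 z [0.017 0.111 0.137] tcp [ 0.4786 -0.0282  0.2217]
  fit [ 0.5818 -0.3026] bbox mid [ 0.5998 -0.2997  0.07  ] size [0.025 0.049 0.08 ]
top blue_bottle_mid none
scene cup_mid 0.61 180 z [0.007 0.051 0.086] tcp [ 0.4788 -0.0289  0.2213]
  fit [ 0.5783 -0.1845] bbox mid [ 0.5789 -0.1839  0.0832] size [0.061 0.057 0.008]
top cup_mid none
scene pink_bottle_mid 0.6 718 z [0.01  0.091 0.132] tcp [ 0.4785 -0.0285  0.2211]
  fit [0.4535 0.2897] bbox mid [0.4671 0.2838 0.0576] size [0.034 0.047 0.095]
top pink_bottle_mid 0.75 651 z [0.016 0.127 0.133] tcp [ 0.4785 -0.0284  0.2212]
  fit [0.4547 0.2901] bbox mid [0.4522 0.2736 0.0584] size [0.05  0.026 0.093]
26.1 [-0.03614093 -0.2466881  -0.10036087] 1.000579301839159 [ 0.47847871 -0.02822727  0.22122724]
```

View pics/b6.png

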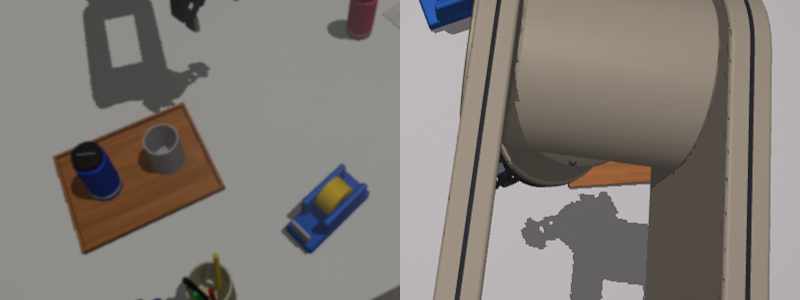

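Both drinks stand upright in the tray, at crop (98,170) and (163,148). The gripper is clear and the pink bottle has not moved, so I am handing in.

```bash
python3 -c "
from bench import *
close_job()"
```

```text
the job is handed in; nothing more can be done
```

The blue bottle and the steel cup now stand upright on the tray floor, about 118 mm apart. Both were lowered until they touched the floor before I released them. I handed the job in at about 26 s; no verdict was reported.

Last checks, from the scene camera:

| Item | Position x, y (m) | Top height | Result |
|---|---|---|---|
| Blue bottle | (0.582, -0.303) | about 0.137 m | about 60 mm from the tray middle along its y, upright |
| Steel cup | (0.578, -0.184) | about 0.086 m | about 60 mm from the tray middle on the other side, upright |
| Pink bottle | (0.4535, 0.2897) | about 0.132 m | within 1 mm of its starting position |

The gripper was open, well clear of everything, and the force reading was near zero.

The top camera gave no final reading of either drink because the arm blocked its view. It had seen the bottle standing in the tray earlier, and it agreed on the pink bottle. The cup's final place therefore rests on the scene camera alone.

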